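# Spot-check the potatoes with the infrared thermometer, then cover the pot

### The arm

A 7-joint arm with a two-finger parallel gripper is mounted at the origin on a cart in front of the work surface, level with it; the furniture and walls round the work are solid. World frame = base frame: x ahead of the robot, y to its left, z up, the work surface at z = 0. Lengths are in mm, angles in rad, forces in N, time in s.
With the tool pointing down it reaches from about 400 to 850 mm from the base axis. Payload 10.4 kg.
Tool frame: the origin (TCP) lies on the centre line of the jaws, within the pads' length; the fingertips stand 25 mm ahead of it and the grasp point (between the pads) lies 6 mm ahead of it; x points along the fingers, z is the direction in which the jaws open and shut, and the axes are right-handed (so a half turn about x gives the same grasp; the last joint's range is limited). The gripper opens to 85 mm and grips with 20 to 120 N. Pads are 22 mm wide; open, the fingers measure 114 mm over their backs; the gripper's body (76 mm by 85 mm) begins 54 mm behind the grasp point. The pads swing forward as they close: fully open they stand 13 mm farther back than shut.
Start: joints at [-0.023, 0.332, -0.065, 1.46, 0.022, 1.35, -0.088], TCP at [625.019, 0.018, 256.338] pointing down, gripper open.
Joint ranges: [-2.6, 2.6], [-0.5, 2.12], [-1.47, 1.34], [0.16, 2.42], [-1.27, 4.41], [0.06, 2.06], [-2.6, 2.6]. Speed limits (rad/s): [2.22, 2.22, 2.79, 2.79, 3.14, 3.14, 3.14].

### API

Orientations are given as a unit quaternion [w, x, y, z].
In Python, from workcell import arm gives the robot as it stands. The module is installed in compiled form; this text tells all that it offers.
- The arm moves only by the tool carry_out, never from a script. Its argument "commands" is a list that holds one entry, the list of rows, each a list of 5 numbers: the closure, from -1 (fully open) to 1 (shut), so that 0 is half open, then the shift along the world's x, y, z in mm, then the turn about the world's z in degrees. A call has 1 to 12 rows; each row is the pose to reach, as a shift and turn from the pose commanded when the call began; what a row does not reach only later rows make up. A row lasts 1/12 s, in which the tool goes at most 41.7 mm and 7.16 degrees, less where a joint would pass 70% of its speed; a pose out of reach is approached as far as the arm can. A call with a gripper value outside its range is refused whole. The fingers move at their own pace and stop on an object; "force" is the grip in N (left out, the last holds). Time passes only in rows, so rows that repeat a pose let the fingers close. It gives the time, the measured TCP pose, the force and the opening at its end, in the units of the state.
- arm.state(): the state, without advancing time (a new reading comes with each control period).
- arm.snapshot(name): name is "scene" or "side" or "wrist"; returns the picture (400x640x3 uint8, blue, green, red); there is no depth.
- arm.calibration(name): a dict with "K" (3x3 intrinsics, pixels), "R" (3x3) and "t" (3): a world point X has camera coordinates R X + t. Camera axes: x right, y down, z forward; pixel columns grow to the right and rows downward; lengths in mm; the calibration is good to about 2 mm. A picture is of the moment at which its call begins: read the wrist's pose just before it. calibration takes no time and is no camera call; for the wrist camera it gives the pose at the moment of the call.
- arm.finish_job(): hands the job in, once; it reports no verdict.
The state is a dict: "clock": time; "joints": joint angles; "dq": joint speeds; "effort": joint torques, N m; "tcp_pos": TCP position; "tool_rot": TCP orientation; "ft_force": force on the tool from outside, world axes, zero at the start; "ft_torque": the same for the moment, N m; "grip_width": finger opening in mm.
Only numpy, scipy, OpenCV 4.12 (cv2) and the standard library are available. Lean on these libraries where they do the work, as an engineer would, in place of code of your own. Each camera call takes 0.05 s, during which the arm holds its last target.

### The job

Take the infrared thermometer from its sloping rest, point it down at the big potato in the middle of the pot with its lens about 10 cm away, and hold it still there for two seconds without touching the pot or the food with it. Put the thermometer back in its rest as it was, then put the lid on the pot so that it sits flat on the rim. Leave the pot, the salt shaker, the onion and the steel glass where they stand.

Things in the scene. Friction and masses are not known exactly. Their poses are not given: they have to be found in the camera images.
- thermometer_grip (a point): White infrared thermometer bar, 120 long, 36 wide (flat sides), 26 mm thick, 0.12 kg, with a grey 24 mm nose 40 mm long; loose. Point on its centre line, 35 mm from the tail, 125 mm from the lens: grip here across the width, hand straight down. x: along the bar to the lens (line of sight), y: across the width, -z: display side. In the rest x points down, 30 degrees off vertical, and y is level.
- thermometer_lens (a point): Centre of the lens at the end of the thermometer's nose; same axes as thermometer_grip, so x is the line of sight.
- rest_seat (a point): Fixed grey sloping rest, base 120 x 76 x 12 mm. Point where thermometer_grip lies when home, 135 mm above the worktop. z up, y across. Its cradle rises along (0.5, 0, 0.866) in these axes: 26 mm wide back on +x, foot with a 14 mm front lip for the nose, cheeks with 5 mm play each side ending 45 mm short of this point. Pull the thermometer 120 mm up the slope to free it; same way home.
- pot_mouth (a point): Steel pot, 160 mm outer diameter, 3 mm wall, with two small loop handles reaching 107 mm from its axis; 1.6 kg, loose, on a 7 mm cork mat. Point: centre of the mouth at the height of the rim, 95 mm above the worktop; z is up.
- potato_top (a point): Top of the big potato (66 x 52 mm) in the middle of the pot, on the pot's axis, 26 mm below the rim; the smaller potatoes round it lie lower. They are fixed in the pot.
- lid_knob (a point): Centre of the black round knob (36 mm dia, 23 mm tall) of the pot's steel lid, gripped from above. The lid, 167 mm dia, 0.22 kg, loose, starts flat on the worktop, knob up. Point 48 mm above the lid's underside; the lid's crown stands 22 mm above its underside. z is up the lid's axis.
- lid_base (a point): Centre of the lid's underside: the bottom of its 143 mm plug, which goes into the pot's 154 mm mouth. The flange that sits on the rim is 10 mm above this point, so on the pot this point lies 10 mm below pot_mouth.
- salt_shaker: Salt shaker, 44 mm dia, 90 mm tall, loose; origin under its centre. A bystander.
- onion: Onion, about 79 mm across and 85 mm tall, loose; origin under its centre. A bystander.
- steel_glass: Steel drinking glass, 72 mm dia, 95 mm tall, loose; origin under its centre. A bystander.

How it is judged (in metres and radians):
On the way, in this order (a step that is already met when the one before it is completed fails the run):
1. thermometer held still 1.5 s, looking down (within 50 degrees) at the big potato in the open pot: lens 60 to 140 mm from its top, line of sight within 22 mm of it each way (x of potato_top in the frame of thermometer_lens between 0.06 and 0.14 m and y of potato_top in the frame of thermometer_lens between -0.022 and 0.022 m and z of potato_top in the frame of thermometer_lens between -0.022 and 0.022 m and angle between thermometer_lens's own x axis and vertical above 2.27 rad and horizontal distance between lid_base and pot_mouth above 0.12 m and linear speed of thermometer below 0.02 m/s and angular speed of thermometer below 0.15 rad/s), for 1.5 s.
2. the thermometer is back in its rest, let go, with the lid not yet on the pot (distance between thermometer_grip and rest_seat below 0.012 m and angle between thermometer_lens's own x axis and vertical above 2.44 rad and contact force between the fingers and thermometer below 0.1 N and linear speed of thermometer below 0.02 m/s and horizontal distance between lid_base and pot_mouth above 0.12 m), for 0.2 s.
At the end, for the whole second after the job is handed in: Lid flat on the rim (centres within 10 mm, underside 7 mm or more below the rim, within 0.05 rad, at rest); thermometer home in its rest (within 12 mm of the seat, line of sight within 40 degrees of straight down, at rest); pot within 30 mm of where it stood (horizontal distance between lid_base and pot_mouth below 0.01 m and z of lid_base in the frame of pot_mouth below -0.007 m and angle between the z axis of lid_base and the z axis of pot_mouth, either way round below 0.05 rad and angle between lid_base's own z axis and vertical below 0.1 rad and linear speed of each of lid, thermometer below 0.02 m/s and distance between thermometer_grip and rest_seat below 0.012 m and angle between thermometer_lens's own x axis and vertical above 2.44 rad and distance of pot_mouth from where it was at the start of the episode below 0.03 m); the robot touches nothing.
It fails at once if the thermometer touches the pot or the food (contact force between thermometer and pot above 0.5 N).
It fails at once if the pot is moved by more than 50 mm (distance of pot_mouth from where it was at the start of the episode above 0.05 m).
It fails at once if the salt shaker, the onion or the steel glass is moved by more than 30 mm (distance of any of salt_shaker, onion, steel_glass from where it was at the start of the episode above 0.03 m).
It also fails if it takes over 70 s, if anything falls off the work surface, if the arm or the gripper's body presses on something with over 40 N, if the wrist force passes 120 N, or if a joint passes its speed limit or range.

## Working session

There is one attempt and no reset: what is moved stays moved. The work goes in short steps, Python scripts to look and compute and a tool call to move; the robot and the scene stay as the last step left them, time stands still between calls to the robot, and variables do not carry over. Pictures are saved under pics/ and viewed, and the job is handed in when it is done.

Besides the shell and the picture viewer there is one more tool, called after ">>>" as name(argument=value, ...), one argument or row to a line, values as JSON. carry_out: Moves the arm, as the interface text tells. Its arguments: {"type":"object","properties":{"commands":{"type":"array","items":{"type":"array","items":{"type":"array","items":{"type":"number"}}}},"force":{"type":"number"}},"required":["commands"]}

```bash
mkdir -p pics; python3 - <<'E'
from workcell import arm
import cv2
s=arm.state(); print({k:s[k] for k in('clock','tcp_pos','tool_rot','ft_force','grip_width')})
for n in("scene","side","wrist"):
    c=arm.calibration(n); im=arm.snapshot(n); cv2.imwrite(f"pics/{n}0.png",im)
    print(n,c)
E
```

```text
{'clock': 0.0, 'tcp_pos': array([ 6.24647665e+02, -4.33610752e-03,  2.55503527e+02]), 'tool_rot': array([ 7.06586481e-01, -4.37526943e-05,  7.07626697e-01, -1.14780417e-05]), 'ft_force': array([-0.87201772, -0.25496532,  0.33062908]), 'grip_width': 85.44514061975164}
scene {'K': array([[455.30626483,   0.        , 323.45849178],
       [  0.        , 455.30626483, 204.42510419],
       [  0.        ,   0.        ,   1.        ]]), 'R': array([[-0.87738114, -0.47919842,  0.0239    ],
       [-0.31192073,  0.53183969, -0.78730681],
       [ 0.36456521, -0.69822305, -0.61609803]]), 't': array([537.19384652, 193.89680125, 858.20726833])}
side {'K': array([[400.60584332,   0.        , 323.38161281],
       [  0.        , 400.60584332, 199.76176185],
       [  0.        ,   0.        ,   1.        ]]), 'R': array([[ 0.8728157 , -0.48766163,  0.01946493],
       [-0.16002605, -0.32363686, -0.93255072],
       [ 0.46106877,  0.81083002, -0.3605139 ]]), 't': array([-431.96780248,  224.88749859,  707.77791286])}
wrist {'K': array([[354.75191451,   0.        , 319.8122847 ],
       [  0.        , 354.75191451, 198.52726381],
       [  0.        ,   0.        ,   1.        ]]), 'R': array([[ 9.99998490e-01,  9.19062180e-04, -1.47472116e-03],
       [ 1.30610376e-03, -9.57312262e-01,  2.89052809e-01],
       [-1.14611115e-03, -2.89054299e-01, -9.57312018e-01]]), 't': array([-623.59547058,  -38.66598641,  379.25685675])}
```

View pics/scene0.png

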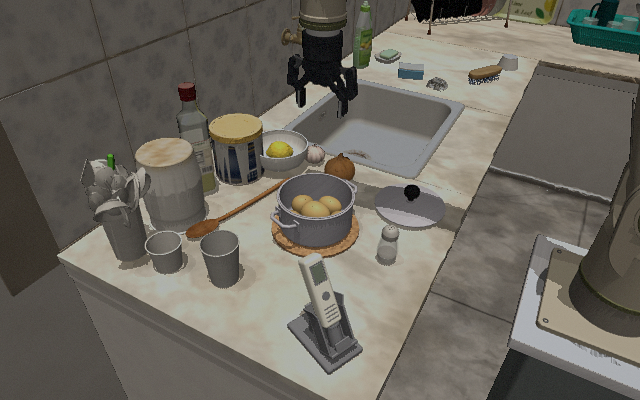

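View pics/side0.png

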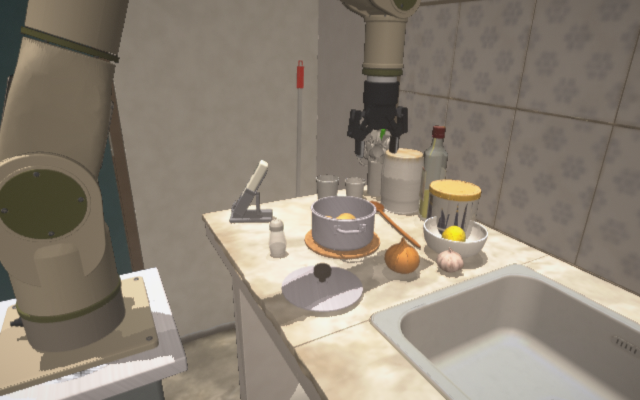

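View pics/wrist0.png

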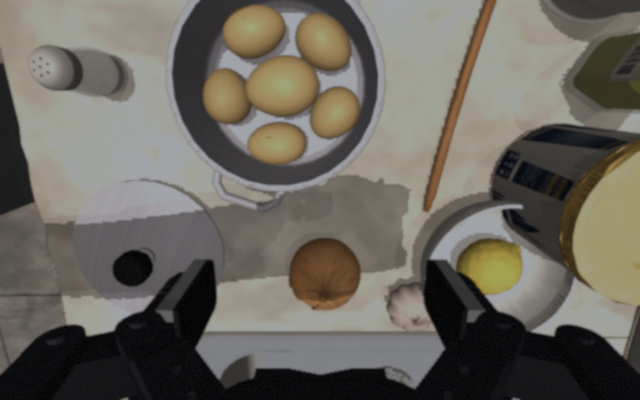

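```bash
cat > h.py <<'E'
import numpy as np,cv2
from workcell import arm
def ray(c,uv):
    R,t,K=c['R'],c['t'],c['K']
    d=R.T@np.linalg.inv(K)@np.array([uv[0],uv[1],1.]); return -R.T@t,d
def plane(c,uv,z):
    o,d=ray(c,uv); return o+d*(z-o[2])/d[2]
def proj(c,X):
    p=c['K']@(c['R']@np.asarray(X,float)+c['t']); return p[:2]/p[2]
def tri(c1,u1,c2,u2):
    o1,d1=ray(c1,u1);o2,d2=ray(c2,u2)
    s=np.linalg.lstsq(np.c_[d1,-d2],o2-o1,rcond=None)[0]
    a=o1+s[0]*d1;b=o2+s[1]*d2; return (a+b)/2,np.linalg.norm(a-b)
E
python3 - <<'E'
from h import *
c={n:arm.calibration(n) for n in("scene","side","wrist")}
print('wristcam',-c['wrist']['R'].T@c['wrist']['t'])
w=c['wrist']
im=cv2.imread('pics/scene0.png'); cv2.imwrite('pics/sc_th.png',cv2.resize(im[235:385,260:400],None,fx=4,fy=4,interpolation=2))
im=cv2.imread('pics/side0.png'); cv2.imwrite('pics/si_th.png',cv2.resize(im[140:320,200:380],None,fx=3.3,fy=3.3,interpolation=2))
print('knob w',plane(w,(132,267),50),'scene',plane(c['scene'],(412,192),50),'side',plane(c['side'],(322,271),50))
print('knob tri',tri(c['scene'],(412,192),c['side'],(322,271)))
print('onion',plane(w,(325,273),45),'shaker',plane(w,(52,66),85))
print('potato',plane(w,(283,86),69))
print('pot rim lr',plane(w,(167,85),95),plane(w,(384,85),95))
print('glass scene',plane(c['scene'],(220,238),95), 'pot scene',plane(c['scene'],(316,197),95))
E
```

```text
wristcam [624.10787137  73.18521983 373.43659256]
knob w [433.77505502 -97.10566563  50.        ] scene [431.20028394 -91.46227517  50.        ] side [ 432.12648054 -104.69262532   50.        ]
knob tri (array([434.17210468, -98.85591929,  45.39938178]), np.float64(2.712374551956839))
onion [ 629.2124873  -106.29610493   45.        ] shaker [419.13889636  91.58548284  85.        ]
potato [593.59885255  77.40058234  69.        ]
pot rim lr [509.44358644  77.67568894  95.        ] [671.72919253  77.82100096  95.        ]
glass scene [675.46567888 289.23254202  95.        ] pot scene [583.81195499  89.32286441  95.        ]
```

View pics/sc_th.png

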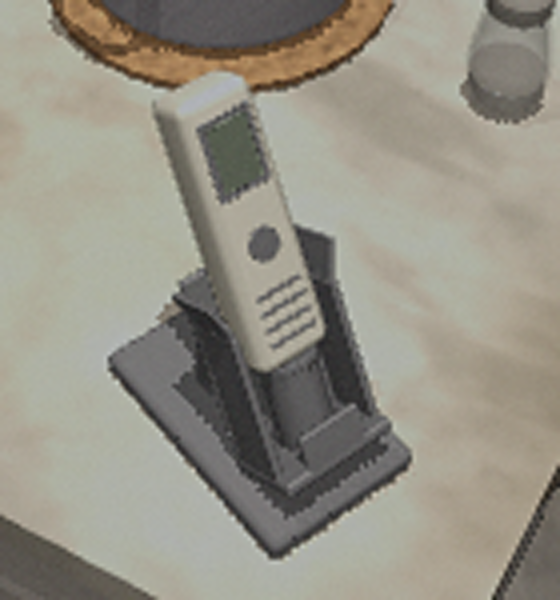

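View pics/si_th.png

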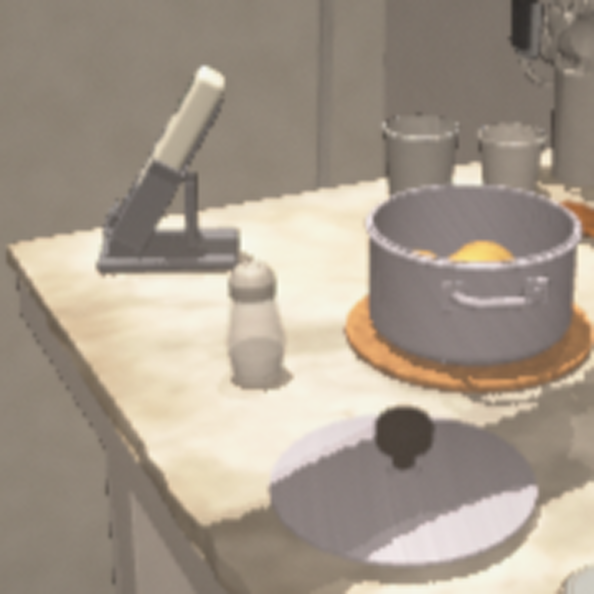

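```bash
python3 - <<'E'
from h import *
c={n:arm.calibration(n) for n in("scene","side","wrist")}
s=c['scene'];S=c['side']
P=[plane(s,(260+a/4,235+b/4),12) for a,b in((110,362),(275,550),(411,457))]
for p in P:print(p)
print(np.linalg.norm(P[0]-P[1]),np.linalg.norm(P[2]-P[1]))
d=P[0]-P[1];print('yaw',np.degrees(np.arctan2(d[1],d[0])));d=P[1]-P[2];print(np.degrees(np.arctan2(d[1],d[0])))
f=3.3
print('tail',tri(s,(260+205/4,235+92/4),S,(200+210/f,140+75/f)))
E
```

```text
[497.40486979 341.69643524  12.        ]
[392.20515083 385.95567421  12.        ]
[362.95758448 320.29811757  12.        ]
114.13089460250916 71.87722088018842
yaw -22.817284857010094
65.98912135067425
tail (array([471.28450147, 308.48289012, 162.8479114 ]), np.float64(3.380405257611967))
```

>>> carry_out(
  commands=[
    [[-1, -10, 20, 20, 0], [-1, -25, 40, 50, 0], [-1, -35, 50, 64, 0], [-1, -35, 50, 64, 0], [-1, -35, 50, 64, 0]],
  ],
  force=40,
)

```text
clock: 0.57
tcp_pos: [590.1, 50.4, 321.1]
tool_rot: [0.708, -0.0, 0.706, 0.0]
ft_force: [-0.5, 0.5, -0.2]
grip_width: 85.4
```

```bash
python3 - <<'E'
from h import *
c=arm.calibration('wrist'); im=arm.snapshot('wrist'); cv2.imwrite('pics/w1.png',im)
np.save('w1.npy',c,allow_pickle=True); print(arm.state()['tcp_pos'],arm.state()['clock'])
E
```

```text
[589.97919576  49.45188721 319.89127137] 0.6167
```

View pics/w1.png

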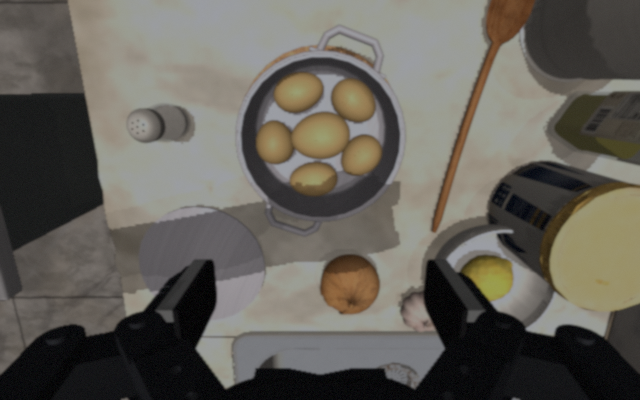

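```bash
python3 - <<'E'
from h import *
im=cv2.imread('pics/w1.png'); cv2.imwrite('pics/w1z.png',cv2.resize(im[20:240,220:420],None,fx=2.7,fy=2.7,interpolation=2))
E
```

```text
(no output)
```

View pics/w1z.png

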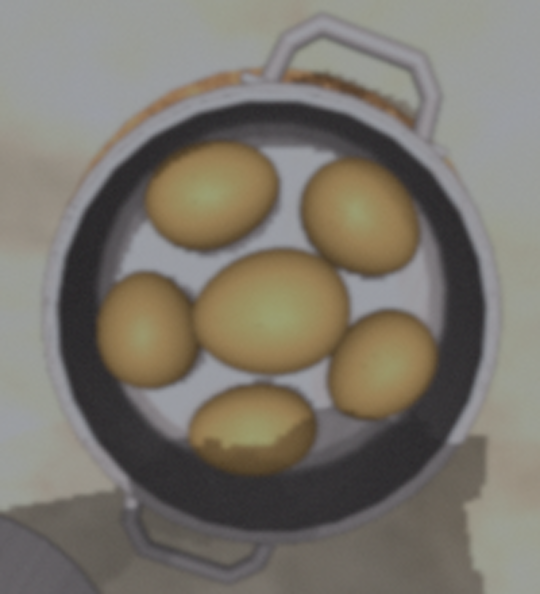

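>>> carry_out(
  commands=[
    [[-1, -15, 35, -5, 7], [-1, -30, 65, -10, 14], [-1, -45, 95, -15, 21], [-1, -60, 125, -20, 28], [-1, -75, 155, -20, 35], [-1, -90, 185, -20, 42], [-1, -105, 215, -20, 49], [-1, -120, 240, -20, 56], [-1, -135, 265, -20, 63], [-1, -135, 265, -20, 67], [-1, -135, 265, -20, 67], [-1, -135, 265, -20, 67]],
  ],
)

```text
clock: 1.62
tcp_pos: [455.8, 313.6, 299.0]
tool_rot: [0.59, -0.389, 0.591, 0.389]
ft_force: [0.6, -0.0, 0.4]
grip_width: 85.7
```

```bash
python3 - <<'E'
from h import *
c=arm.calibration('wrist'); im=arm.snapshot('wrist'); cv2.imwrite('pics/w2.png',im)
np.save('w2.npy',c,allow_pickle=True); print(arm.state()['tcp_pos'],arm.state()['clock'])
E
```

```text
[456.09494329 313.2856862  299.30120158] 1.6667
```

View pics/w2.png

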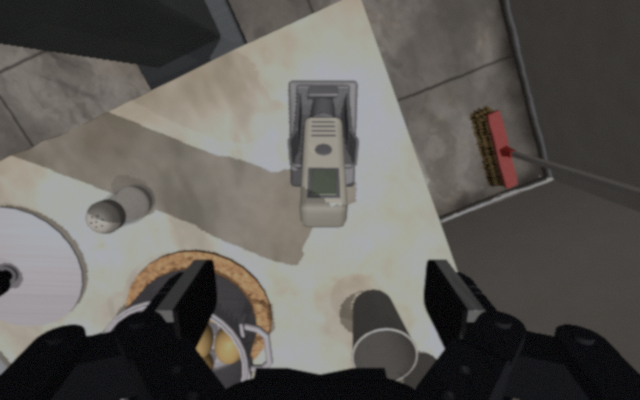

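```bash
python3 - <<'E'
from h import *
c=np.load('w1.npy',allow_pickle=True).item()
for uv in((320.9,136.7),(320.4,135.6)): print('pot',plane(c,uv,95))
print('potato',plane(c,(220+272/2.7,20+311/2.7),60), 'potato w0')
im=cv2.imread('pics/w2.png'); cv2.imwrite('pics/w2z.png',cv2.resize(im[70:240,270:380],None,fx=3.5,fy=3.5,interpolation=2))
E
```

```text
pot [590.72948001  81.95148708  95.        ]
pot [590.2457256   82.99966082  95.        ]
potato [590.73705221  79.30185577  60.        ] potato w0
```

View pics/w2z.png

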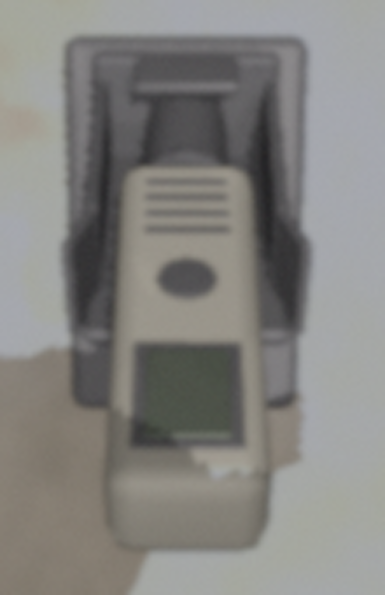

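```bash
python3 - <<'E'
from h import *
c=np.load('w2.npy',allow_pickle=True).item()
f=lambda a,b:(270+a/3.5,70+b/3.5)
A=plane(c,f(185,40),12);B=plane(c,f(185,405),12);print(A,B,np.linalg.norm(A-B))
d=(B-A)/np.linalg.norm(B-A);print('yaw',np.degrees(np.arctan2(d[1],d[0])))
L=plane(c,f(65,40),12);Rr=plane(c,f(305,40),12);e=Rr-L;print('across',np.linalg.norm(e),np.degrees(np.arctan2(e[1],e[0])))
for n,uv,z,off in(('tailback',f(188,546),158.8,28.8),('tailfront',f(188,478),171.8,6.2),('nosefront',f(187,170),67.9,-53.8),('lip',f(186,60),0,0)):
    p=plane(c,uv,z);print(n,p,'grip est',p-off*d)
print('mid base',(A+B)/2)
l=plane(c,f(108,485),165);r=plane(c,f(267,485),165);print('w',np.linalg.norm(l-r), (l+r)/2,np.degrees(np.arctan2(*(r-l)[1::-1])))
print(arm.state()['tcp_pos'])
E
```

```text
[378.63190322 348.85404073  12.        ] [486.07818002 303.12470496  12.        ] 116.77274745394183
yaw -23.05469419932975
across 74.3301716731261 66.79988722605721
tailback [480.45309608 305.33409368 158.8       ] grip est [453.95331048 316.61245185 158.8       ]
tailfront [461.90068992 313.10164979 171.8       ] grip est [456.19587497 315.52962967 171.8       ]
nosefront [411.33364635 335.18731974  67.9       ] grip est [460.83671807 314.11872011  67.9       ]
lip [384.0874331  346.95455889   0.        ] grip est [384.0874331  346.95455889   0.        ]
mid base [432.35504162 325.98937285  12.        ]
w 33.95933906151406 [465.36239765 311.57120589 165.        ] 66.85170929476185
[456.09494329 313.2856862  299.30120158]
```

>>> carry_out(
  commands=[
    [[-1, 0, 2, -30, 0], [-1, 0, 2, -65, 0], [-1, 0, 2, -100, 0], [-1, 0, 2, -130, 0], [-1, 0, 2, -150, 0], [-1, 0, 2, -157, 0], [-1, 0, 2, -157, 0], [-1, 0, 2, -157, 0]],
  ],
)

```text
clock: 2.33
tcp_pos: [455.9, 316.6, 144.1]
tool_rot: [0.59, -0.39, 0.59, 0.39]
ft_force: [-0.1, -0.8, 0.8]
grip_width: 85.3
```

```bash
python3 - <<'E'
from h import *
a=arm.snapshot('scene');b=arm.snapshot('side')
cv2.imwrite('pics/g1.png',np.hstack([cv2.resize(a[200:380,240:420],None,fx=2.2,fy=2.2),cv2.resize(b[90:270,160:340],None,fx=2.2,fy=2.2)]))
E
```

```text
(no output)
```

View pics/g1.png

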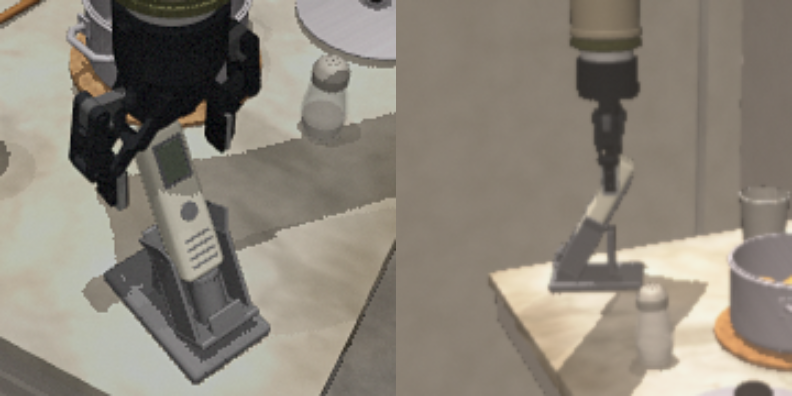

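>>> carry_out(
  commands=[
    [[0, 0, 0, 0, 0], [0.3, 0, 0, 0, 0], [0.6, 0, 0, 0, 0], [1, 0, 0, 0, 0], [1, 0, 0, 0, 0], [1, 0, 0, 0, 0], [1, 0, 0, 0, 0], [1, 0, 0, 0, 0]],
  ],
  force=45,
)

```text
clock: 3.1
tcp_pos: [455.2, 317.1, 143.8]
tool_rot: [0.59, -0.39, 0.589, 0.39]
ft_force: [-1.4, 0.0, 5.2]
grip_width: 35.6
```

>>> carry_out(
  commands=[
    [[1, 4.6, -2, 8.7, 0], [1, 11.5, -4.9, 21.7, 0], [1, 18.4, -7.8, 34.6, 0], [1, 27.6, -11.7, 52, 0], [1, 36.8, -15.6, 69.3, 0], [1, 46, -19.6, 86.6, 0], [1, 55.2, -23.5, 103.9, 0], [1, 60, -25.4, 112.6, 0], [1, 60, -25.4, 112.6, 0], [1, 60, -25.4, 112.6, 0]],
  ],
)

```text
clock: 3.93
tcp_pos: [514.9, 291.7, 255.6]
tool_rot: [0.59, -0.39, 0.59, 0.39]
ft_force: [-0.7, -0.2, -2.2]
grip_width: 35.2
```

```bash
python3 - <<'E'
from h import *
print(arm.state()['tcp_pos'],arm.state()['grip_width'])
a=arm.snapshot('scene');b=arm.snapshot('side')
cv2.imwrite('pics/s2.png',a);cv2.imwrite('pics/d2.png',b)
cv2.imwrite('pics/g2.png',np.hstack([cv2.resize(a[160:360,230:430],None,fx=2,fy=2),cv2.resize(b[70:270,160:360],None,fx=2,fy=2)]))
E
```

```text
[514.88407237 291.66491875 255.5523465 ] 35.21526249951177
```

View pics/g2.png

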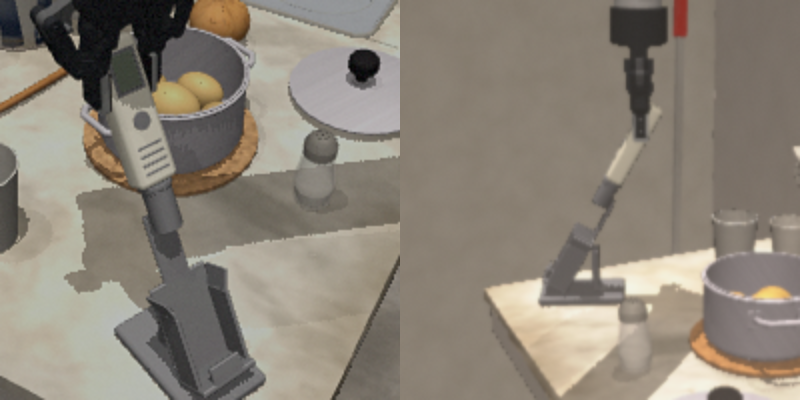

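```bash
python3 - <<'E'
from h import *
a=cv2.imread('pics/s2.png');b=cv2.imread('pics/d2.png')
u=np.array([.4602,-.1954,.866])
g=np.array([515.7,289.6,247])
for n,i in(('scene',a),('side',b)):
    c=arm.calibration(n)
    for k in(-125,-85,0,35):
        p=proj(c,g+k*u);print(n,k,p);cv2.circle(i,(int(round(p[0]*1)),int(round(p[1]))),1,(0,0,255),-1)
cv2.imwrite('pics/g3.png',np.hstack([cv2.resize(a[160:290,270:350],None,fx=4,fy=4,interpolation=0),cv2.resize(b[110:190,240:340],None,fx=4,fy=4,interpolation=0)[:520] if 0 else cv2.copyMakeBorder(cv2.resize(b[110:190,240:340],None,fx=4,fy=4,interpolation=0),0,200,0,0,0)]))
E
```

```text
scene -125 [315.89779436 273.15065153]
scene -85 [308.38973251 250.24447864]
scene 0 [291.77400148 199.55192769]
scene 35 [284.65687794 177.83845947]
side -125 [258.31412702 171.43413803]
side -85 [265.10554422 159.39720429]
side 0 [279.96453994 133.06150125]
side 35 [286.25828603 121.90662704]
```

View pics/g3.png

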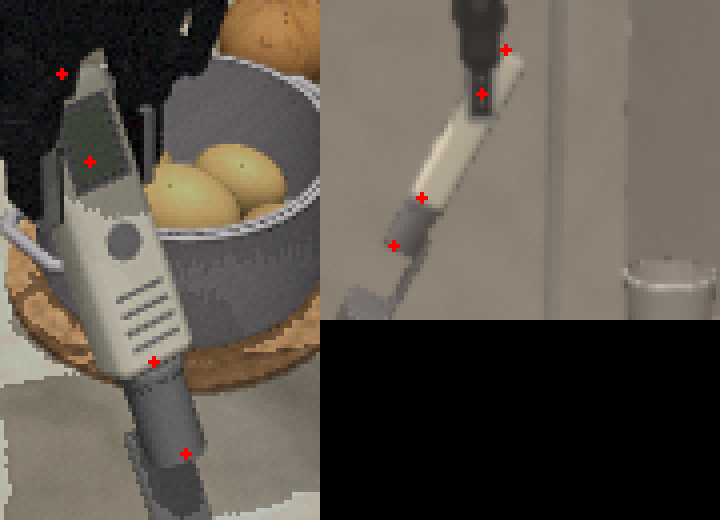

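```bash
python3 - <<'E'
from h import *
s=arm.calibration('scene');S=arm.calibration('side')
print('lens',tri(s,(313,273.7),S,(260,173.2)))
# nose/body junction centre
print('junction',tri(s,(270+155/4,160+372/4),S,(240+103/4,110+206/4)))
E
```

```text
lens (array([463.28281543, 313.34354199, 133.45251923]), np.float64(1.306317053874874))
junction (array([477.13991518, 305.08676458, 167.07357239]), np.float64(1.603437559616104))
```

>>> carry_out(
  commands=[
    [[1, 0, 0, 15, 0], [1, 10, -10, 35, 0], [1, 25, -32, 45, 0], [1, 42, -58, 45, 0], [1, 60, -85, 45, 0], [1, 78, -112, 45, 0], [1, 96, -139, 45, 0], [1, 114, -166, 45, 0], [1, 132, -192, 45, 0], [1, 150, -217, 42, 0], [1, 165, -238, 32, 0], [1, 175, -251, 22, 0]],
  ],
)

```text
clock: 5.03
tcp_pos: [690.8, 37.7, 276.3]
tool_rot: [0.59, -0.39, 0.591, 0.389]
ft_force: [0.3, -0.8, -1.2]
grip_width: 35.3
```

>>> carry_out(
  commands=[
    [[1, 0, 0, 0, 0], [1, 0, 0, 0, 0], [1, 0, 0, 0, 0]],
  ],
)

```text
clock: 5.28
tcp_pos: [689.4, 42.6, 277.4]
tool_rot: [0.589, -0.39, 0.589, 0.391]
ft_force: [0.2, 0.1, -1.5]
grip_width: 35.5
```

```bash
python3 - <<'E'
from h import *
print(arm.state()['tcp_pos'],arm.state()['grip_width'])
a=arm.snapshot('scene');b=arm.snapshot('side')
cv2.imwrite('pics/s3.png',a);cv2.imwrite('pics/d3.png',b)
cv2.imwrite('pics/g4.png',np.hstack([cv2.resize(a[90:250,220:380],None,fx=2.5,fy=2.5),cv2.resize(b[90:250,270:430],None,fx=2.5,fy=2.5)]))
E
```

```text
[689.36328227  42.561736   277.41683532] 35.49750465393913
```

View pics/g4.png

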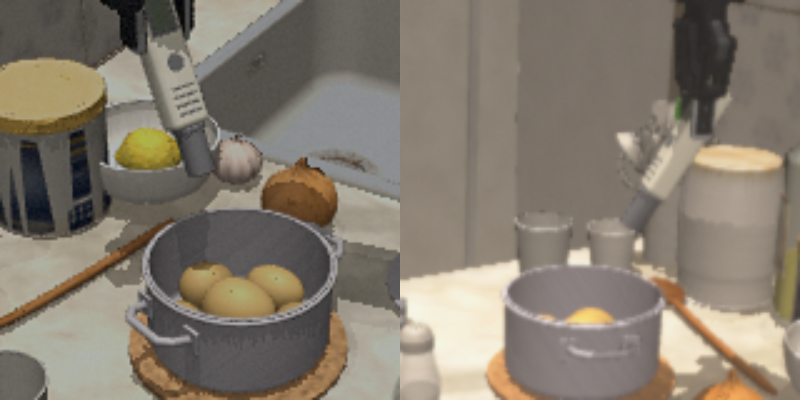

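```bash
python3 - <<'E'
from h import *
s=arm.calibration('scene');S=arm.calibration('side')
L=tri(s,(220+198/2.5,90+172/2.5),S,(270+232/2.5,90+226/2.5));print(L)
u=np.array([.4602,-.1954,.866]);y=np.array([.391,.92,0])
z=np.cross(-u,y)
pt=np.array([590.5,82,69])
for l in(L[0],np.array([636,64.4,157])):
    v=pt-l;print('in lens frame',v@-u,v@y,v@z)
E
```

```text
(array([639.26223553,  65.31270999, 159.34895914]), np.float64(2.887046456071514))
in lens frame 103.94327587220059 -3.713727285380115 0.654825866049202
in lens frame 100.58614 -1.598500000000006 1.770889600000003
```

Aim is within a few mm by both estimates. Hold for over 2 s.

>>> carry_out(
  commands=[
    [[1, 0, 0, 0, 0], [1, 0, 0, 0, 0], [1, 0, 0, 0, 0], [1, 0, 0, 0, 0], [1, 0, 0, 0, 0], [1, 0, 0, 0, 0], [1, 0, 0, 0, 0], [1, 0, 0, 0, 0], [1, 0, 0, 0, 0], [1, 0, 0, 0, 0], [1, 0, 0, 0, 0], [1, 0, 0, 0, 0]],
  ],
)

```text
clock: 6.38
tcp_pos: [690.0, 40.6, 277.9]
tool_rot: [0.59, -0.39, 0.59, 0.39]
ft_force: [1.3, 0.6, -0.9]
grip_width: 35.8
```

>>> carry_out(
  commands=[
    [[1, 0, 0, 0, 0], [1, 0, 0, 0, 0], [1, 0, 0, 0, 0], [1, 0, 0, 0, 0], [1, 0, 0, 0, 0], [1, 0, 0, 0, 0], [1, 0, 0, 0, 0], [1, 0, 0, 0, 0], [1, 0, 0, 0, 0], [1, 0, 0, 0, 0], [1, 0, 0, 0, 0], [1, 0, 0, 0, 0]],
  ],
)

```text
clock: 7.38
tcp_pos: [690.0, 40.6, 277.9]
tool_rot: [0.59, -0.39, 0.59, 0.39]
ft_force: [-0.7, -0.0, -1.1]
grip_width: 35.2
```

>>> carry_out(
  commands=[
    [[1, 0, 0, 0, 0], [1, 0, 0, 0, 0], [1, 0, 0, 0, 0], [1, 0, 0, 0, 0], [1, 0, 0, 0, 0], [1, 0, 0, 0, 0]],
  ],
)

```text
clock: 7.88
tcp_pos: [690.0, 40.6, 277.9]
tool_rot: [0.59, -0.39, 0.59, 0.39]
ft_force: [0.1, 0.4, -1.5]
grip_width: 35.3
```

```bash
python3 - <<'E'
from h import *
s=arm.state();print(s['tcp_pos'],s['clock'],abs(s['dq']).max())
E
```

```text
[690.02340062  40.60896075 277.90970981] 7.8833 0.0025582999121616205
```

>>> carry_out(
  commands=[
    [[1, -8, 10, 10, 0], [1, -22, 32, 22, 0], [1, -40, 57, 23, 0], [1, -58, 83, 23, 0], [1, -76, 109, 23, 0], [1, -94, 135, 23, 0], [1, -112, 161, 23, 0], [1, -130, 187, 23, 0], [1, -146, 210, 23, 0], [1, -162, 232, 23, 0], [1, -172, 247, 18, 0], [1, -175, 251, 8, 0]],
  ],
)

```text
clock: 8.88
tcp_pos: [512.2, 296.2, 288.1]
tool_rot: [0.59, -0.392, 0.587, 0.392]
ft_force: [-0.6, -0.1, -0.0]
grip_width: 35.2
```

>>> carry_out(
  commands=[
    [[1, 0, 0, -15, 0], [1, 0, 0, -30, 0], [1, 0, 0, -30, 0], [1, 0, 0, -30, 0], [1, 0, 0, -30, 0], [1, 0, 0, -30, 0]],
  ],
)

```text
clock: 9.38
tcp_pos: [515.5, 291.5, 257.1]
tool_rot: [0.59, -0.39, 0.589, 0.39]
ft_force: [0.3, -0.3, -1.3]
grip_width: 35.3
```

```bash
python3 - <<'E'
from h import *
print(arm.state()['tcp_pos'],arm.state()['grip_width'])
a=arm.snapshot('scene');b=arm.snapshot('side')
cv2.imwrite('pics/g5.png',np.hstack([cv2.resize(a[160:360,230:430],None,fx=2,fy=2),cv2.resize(b[70:270,160:360],None,fx=2,fy=2)]))
E
```

```text
[515.53824311 291.52879301 257.12594667] 35.29517638321217
```

View pics/g5.png

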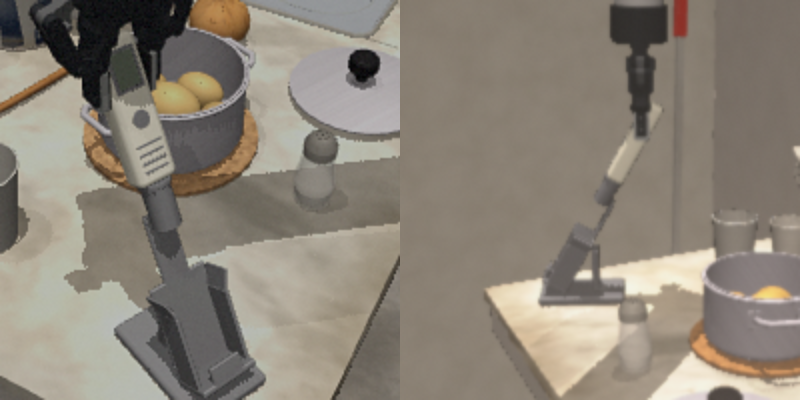

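>>> carry_out(
  commands=[
    [[1, -4.8, 1.9, -8.7, 0], [1, -14, 5.8, -26, 0], [1, -23.2, 9.8, -43.3, 0], [1, -32.4, 13.7, -60.6, 0], [1, -41.6, 17.6, -78, 0], [1, -50.8, 21.5, -95.3, 0], [1, -55.4, 23.5, -103.9, 0], [1, -58, 24.6, -108.5, 0], [1, -60, 25.4, -112.6, 0], [1, -60, 25.4, -112.6, 0], [1, -60, 25.4, -112.6, 0]],
  ],
)

```text
clock: 10.4
tcp_pos: [455.2, 317.3, 143.8]
tool_rot: [0.59, -0.39, 0.59, 0.39]
ft_force: [-1.9, 1.6, -0.9]
grip_width: 35.3
```

```bash
python3 - <<'E'
from h import *
print(arm.state()['tcp_pos'],arm.state()['grip_width'],arm.state()['ft_force'])
a=arm.snapshot('scene');b=arm.snapshot('side')
cv2.imwrite('pics/g6.png',np.hstack([cv2.resize(a[200:380,240:420],None,fx=2.2,fy=2.2),cv2.resize(b[90:270,160:340],None,fx=2.2,fy=2.2)]))
E
```

```text
[455.15430607 317.25757385 143.83382969] 35.261358664117104 [-1.94247388  1.56689726 -0.89458304]
```

View pics/g6.png

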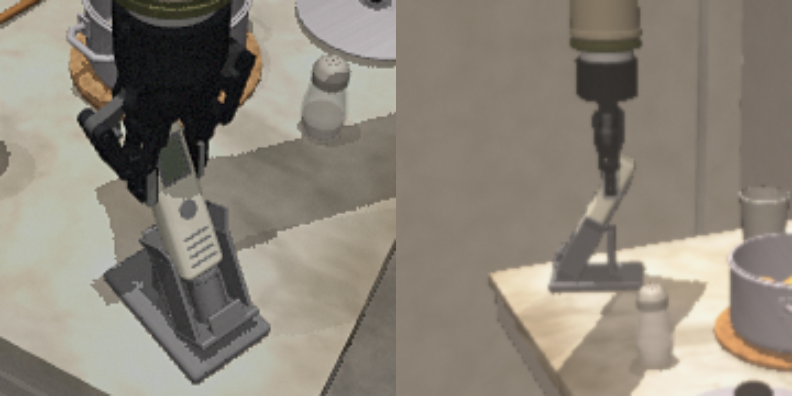

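>>> carry_out(
  commands=[
    [[0.2, 0, 0, 0, 0], [-0.3, 0, 0, 0, 0], [-1, 0, 0, 0, 0], [-1, 0, 0, 0, 0], [-1, 0, 0, 0, 0], [-1, 0, 0, 0, 0], [-1, 0, 0, 0, 0], [-1, 0, 0, 0, 0], [-1, 0, 0, 0, 0], [-1, 0, 0, 0, 0], [-1, 0, 0, 0, 0], [-1, 0, 0, 0, 0]],
  ],
)

```text
clock: 11.5
tcp_pos: [455.0, 317.0, 143.3]
tool_rot: [0.59, -0.39, 0.59, 0.39]
ft_force: [0.3, 0.6, -0.3]
grip_width: 85.3
```

>>> carry_out(
  commands=[
    [[-1, 0, 0, 20, 0], [-1, 0, 0, 50, 0], [-1, 0, 0, 85, 0], [-1, 0, 0, 120, 0], [-1, 0, 0, 150, 0], [-1, 0, 0, 155, 0], [-1, 0, 0, 155, 0]],
  ],
)

```text
clock: 12.08
tcp_pos: [455.7, 317.7, 300.7]
tool_rot: [0.591, -0.39, 0.588, 0.39]
ft_force: [-0.1, 0.1, -0.5]
grip_width: 85.8
```

```bash
python3 - <<'E'
from h import *
print(arm.state()['tcp_pos'],arm.state()['grip_width'])
w=arm.snapshot('wrist');a=arm.snapshot('scene')
cv2.imwrite('pics/w7.png',np.hstack([cv2.resize(w[70:240,270:380],None,fx=3,fy=3),cv2.resize(a[210:380,250:420],None,fx=2.4,fy=3)]))
E
```

```text
[455.67311388 317.67076472 300.68331366] 85.77095820039455
```

View pics/w7.png

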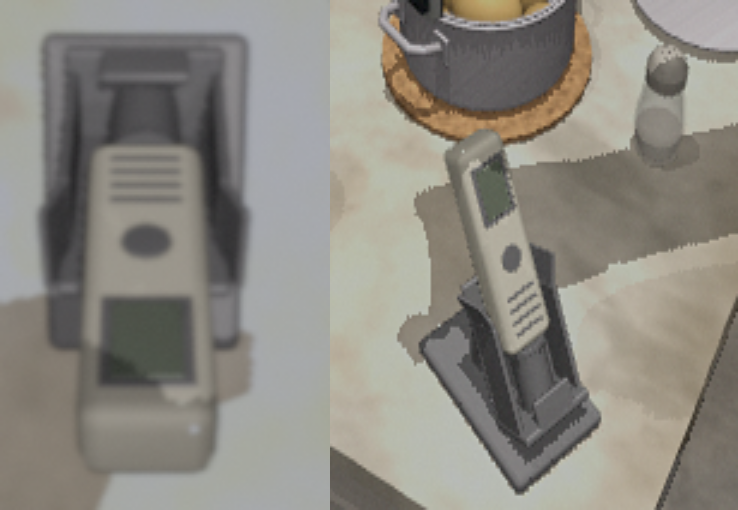

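>>> carry_out(
  commands=[
    [[-1, -2, -25, 0, -6], [-1, -4, -60, 0, -12], [-1, -6, -98, -5, -18], [-1, -8, -136, -10, -24], [-1, -10, -174, -15, -30], [-1, -12, -212, -20, -36], [-1, -14, -250, -25, -42], [-1, -16, -288, -30, -48], [-1, -18, -326, -35, -54], [-1, -20, -362, -40, -60], [-1, -22, -395, -45, -66], [-1, -22, -414, -50, -67]],
  ],
)

```text
clock: 13.18
tcp_pos: [431.3, -100.7, 246.4]
tool_rot: [0.706, 0.003, 0.708, -0.004]
ft_force: [0.7, 0.6, 0.1]
grip_width: 85.1
```

>>> carry_out(
  commands=[
    [[-1, 0, 0, 0, 0], [-1, 0, 0, 0, 0], [-1, 0, 0, 0, 0]],
  ],
)

```text
clock: 13.43
tcp_pos: [432.9, -95.8, 247.5]
tool_rot: [0.707, -0.001, 0.708, 0.001]
ft_force: [1.7, -0.3, -1.2]
grip_width: 85.4
```

```bash
python3 - <<'E'
from h import *
print(arm.state()['tcp_pos'],arm.state()['tool_rot'])
c=arm.calibration('wrist');w=arm.snapshot('wrist');cv2.imwrite('pics/w8.png',w);np.save('w8.npy',c,allow_pickle=True)
E
```

```text
[432.91165662 -95.82124105 247.54720214] [ 0.70663528 -0.00077573  0.70757659  0.00116125]
```

View pics/w8.png

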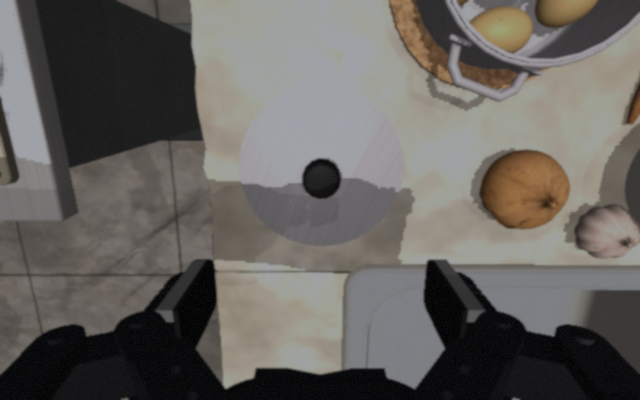

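```bash
python3 - <<'E'
from h import *
c=np.load('w8.npy',allow_pickle=True).item();im=cv2.imread('pics/w8.png')
g=cv2.cvtColor(im,cv2.COLOR_BGR2GRAY);m=(g<75).astype(np.uint8)*255;m[:140]=0;m[225:]=0;m[:,:280]=0;m[:,360:]=0
m=cv2.morphologyEx(m,cv2.MORPH_OPEN,np.ones((7,7)))
k=max(cv2.findContours(m,0,2)[0],key=cv2.contourArea);(x,y),r=cv2.minEnclosingCircle(k);print(x,y,r)
print('knob',plane(c,(x,y),48))
print('lid LR',plane(c,(240,167),11),plane(c,(405,167),11),'B',plane(c,(322,246),11))
E
```

```text
321.3693542480469 178.5301513671875 20.013042449951172
knob [433.31129846 -99.11814443  48.        ]
lid LR [350.70330494 -96.33266911  11.        ] [518.3174851  -95.65883753  11.        ] B [ 434.5117304  -183.33516917   11.        ]
```

>>> carry_out(
  commands=[
    [[-1, 1, -3, -35, 0], [-1, 1, -3, -75, 0], [-1, 1, -3, -115, 0], [-1, 1, -3, -150, 0], [-1, 1, -3, -175, 0], [-1, 1, -3, -187, 0], [-1, 1, -3, -191, 0], [-1, 1, -3, -191, 0], [-1, 1, -3, -191, 0]],
  ],
)

```text
clock: 14.23
tcp_pos: [434.7, -99.4, 58.1]
tool_rot: [0.707, -0.0, 0.707, 0.001]
ft_force: [-0.2, 0.8, 0.7]
grip_width: 85.6
```

```bash
python3 - <<'E'
from h import *
s=arm.state();print(s['tcp_pos'],s['ft_force'])
a=arm.snapshot('scene');b=arm.snapshot('side')
cv2.imwrite('pics/g9.png',np.hstack([cv2.resize(a[100:260,340:500],None,fx=2.5,fy=2.5),cv2.resize(b[180:340,240:400],None,fx=2.5,fy=2.5)]))
E
```

```text
[434.69861249 -99.40040106  58.09598008] [-0.16825272  0.82199666  0.7001039 ]
```

View pics/g9.png

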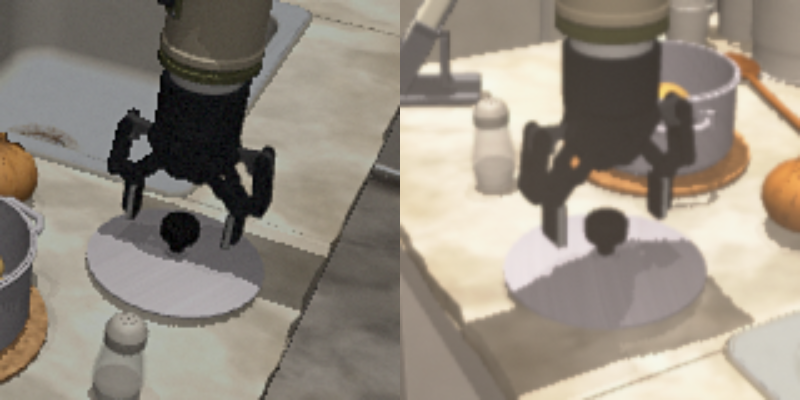

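>>> carry_out(
  commands=[
    [[-1, 0, 0, -3, 0], [0, 0, 0, -3, 0], [0.3, 0, 0, -3, 0], [0.6, 0, 0, -3, 0], [1, 0, 0, -3, 0], [1, 0, 0, -3, 0], [1, 0, 0, -3, 0], [1, 0, 0, -3, 0], [1, 0, 0, -3, 0], [1, 0, 0, -3, 0]],
  ],
  force=50,
)

```text
clock: 15.17
tcp_pos: [434.0, -100.0, 54.8]
tool_rot: [0.707, 0.0, 0.707, 0.0]
ft_force: [-2.1, 1.3, 7.6]
grip_width: 33.5
```

>>> carry_out(
  commands=[
    [[1, 0, 0, 10, 0], [1, 0, 0, 30, 0], [1, 0, 0, 60, 0], [1, 0, 0, 95, 0], [1, 0, 0, 125, 0], [1, 0, 0, 140, 0], [1, 0, 0, 140, 0], [1, 0, 0, 140, 0]],
  ],
)

```text
clock: 15.83
tcp_pos: [434.1, -100.0, 194.7]
tool_rot: [0.708, -0.0, 0.707, -0.0]
ft_force: [-0.6, 0.2, -3.6]
grip_width: 33.5
```

```bash
python3 - <<'E'
from h import *
s=arm.state();print(s['tcp_pos'],s['ft_force'],s['grip_width'])
a=arm.snapshot('scene');b=arm.snapshot('side')
cv2.imwrite('pics/sa.png',a);cv2.imwrite('pics/da.png',b)
cv2.imwrite('pics/ga.png',np.hstack([cv2.resize(a[40:200,340:500],None,fx=2.5,fy=2.5),cv2.resize(b[120:280,240:400],None,fx=2.5,fy=2.5)]))
E
```

```text
[434.08986669 -99.98134269 194.73783704] [-0.62083524  0.24919826 -3.63983316] 33.481999600803505
```

View pics/ga.png

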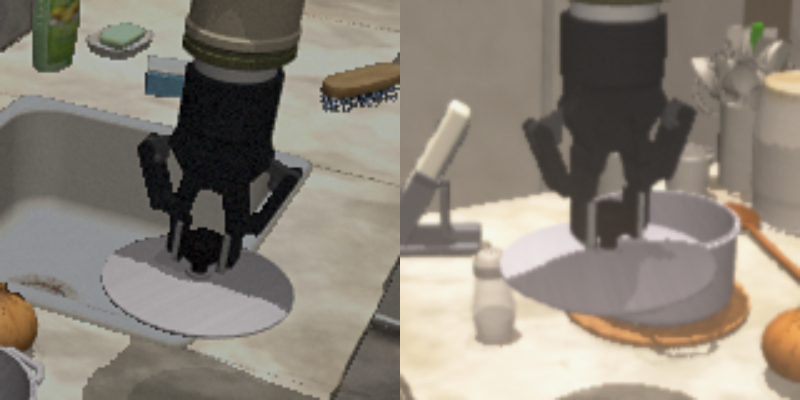

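>>> carry_out(
  commands=[
    [[1, 5, 6, 5, 0], [1, 17, 20, 10, 0], [1, 34, 40, 10, 0], [1, 51, 60, 10, 0], [1, 68, 80, 10, 0], [1, 85, 100, 10, 0], [1, 102, 120, 10, 0], [1, 119, 140, 10, 0], [1, 136, 160, 10, 0], [1, 149, 175, 10, 0], [1, 156, 182, 10, 0], [1, 156, 182, 10, 0]],
  ],
)

```text
clock: 16.93
tcp_pos: [590.4, 84.5, 203.0]
tool_rot: [0.706, -0.001, 0.708, 0.001]
ft_force: [-1.3, 0.3, -2.6]
grip_width: 33.6
```

>>> carry_out(
  commands=[
    [[1, 0, 0, -10, 0], [1, 0, 0, -20, 0], [1, 0, 0, -30, 0], [1, 0, 0, -30, 0], [1, 0, 0, -30, 0]],
  ],
)

```text
clock: 17.35
tcp_pos: [589.2, 81.2, 173.3]
tool_rot: [0.706, 0.0, 0.708, -0.001]
ft_force: [0.1, 0.1, -2.1]
grip_width: 33.4
```

```bash
python3 - <<'E'
from h import *
s=arm.state();print(s['tcp_pos'],s['ft_force'],s['grip_width'])
a=arm.snapshot('scene');b=arm.snapshot('side');w=arm.snapshot('wrist')
cv2.imwrite('pics/sb.png',a);cv2.imwrite('pics/db.png',b);cv2.imwrite('pics/wb.png',w)
cv2.imwrite('pics/gb.png',np.hstack([cv2.resize(a[120:260,250:390],None,fx=2.8,fy=2.8),cv2.resize(b[130:270,270:410],None,fx=2.8,fy=2.8)]))
E
```

```text
[589.21043984  81.17376278 173.33937956] [ 0.09246211  0.12432285 -2.08568668] 33.428257062969564
```

View pics/gb.png

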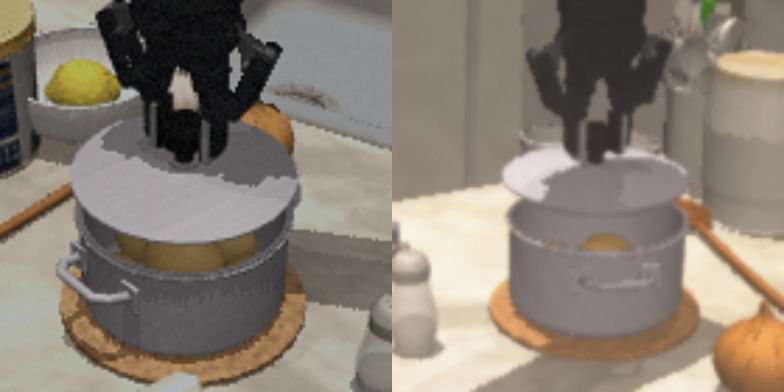

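View pics/wb.png

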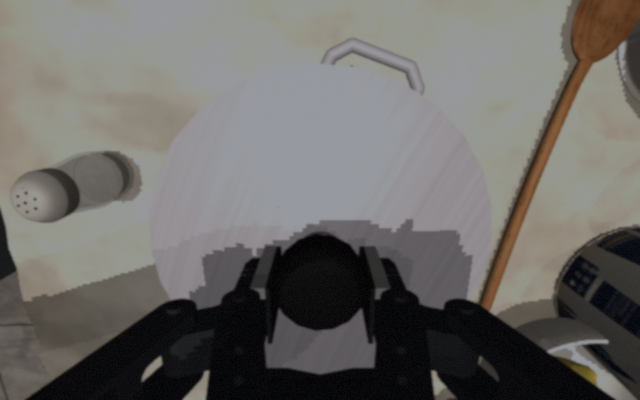

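```bash
python3 - <<'E'
from h import *
for n in('sb','db'):
    im=cv2.imread(f'pics/{n}.png')
    r=(slice(150,225),slice(265,370)) if n=='sb' else (slice(175,250),slice(300,400))
    cv2.imwrite(f'pics/{n}z.png',cv2.resize(im[r],None,fx=7,fy=7,interpolation=2))
E
```

```text
(no output)
```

View pics/sbz.png

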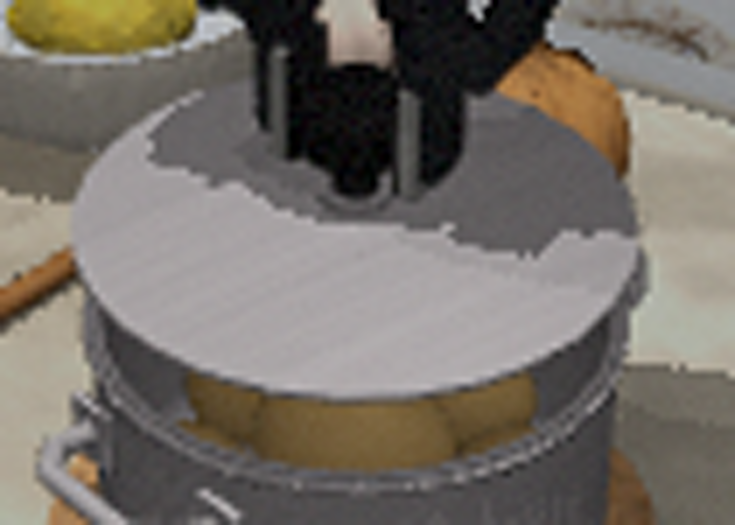

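View pics/dbz.png

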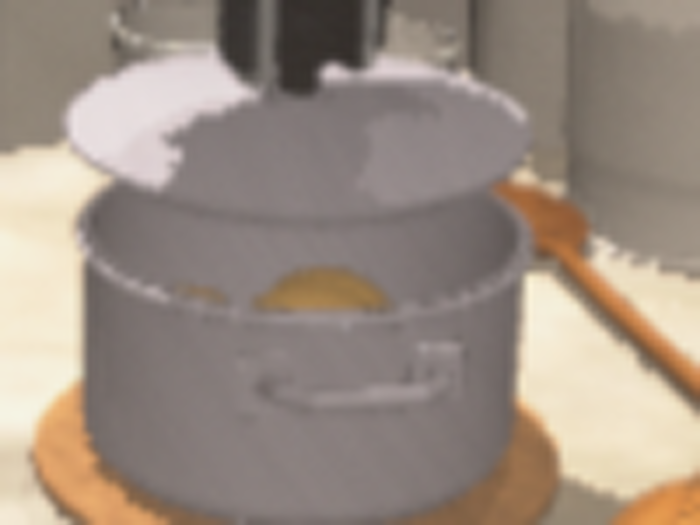

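```bash
cat > fit.py <<'E'
from h import *
from scipy.optimize import least_squares
def circ(c,pts,o,z,f=7,R=None):
    P=np.array([plane(c,(o[0]+a/f,o[1]+b/f),z)[:2] for a,b in pts])
    m=P.mean(0)
    if R: r=least_squares(lambda q:np.hypot(*(P-q[:2]).T)-R,m)
    else: r=least_squares(lambda q:np.hypot(*(P-q[:2]).T)-q[2],[*m,80])
    return r.x.round(1),r.fun.round(1)
E
python3 - <<'E'
from fit import *
s=arm.calibration('scene');S=arm.calibration('side')
ls=[(72,215),(90,270),(150,335),(230,378),(310,398),(400,398),(500,370),(580,325),(630,270),(638,240),(625,180),(560,125),(200,90),(120,140)]
rs=[(110,370),(160,420),(220,455),(290,478),(370,487),(450,478),(520,455),(580,415),(625,350)]
ld=[(66,120),(90,155),(150,190),(220,207),(300,216),(380,210),(450,195),(505,165),(528,135),(515,105),(480,85),(90,90),(150,60)]
rd=[(78,235),(100,262),(150,293),(220,313),(300,325),(380,322),(450,303),(505,278),(530,245)]
for n,c,p,o,z,R in(('lid s',s,ls,(265,150),130,83.5),('rim s',s,rs,(265,150),95,80),('lid d',S,ld,(300,175),130,83.5),('rim d',S,rd,(300,175),95,80)):
    print(n,*circ(c,p,o,z,R=R))
E
```

```text
lid s [588.1  83.5] [-0.6 -3.  -2.6  0.2  2.1  1.7 -1.7 -2.7 -1.  -0.7  0.  -2.6  0.1 -1.8]
rim s [586.   81.2] [-0.2 -1.4 -0.7  0.5  1.4  0.8 -0.1 -1.3 -0.7]
lid d [591.7  81.5] [-1.4 -3.1  0.7  1.9  3.7  0.6 -1.6 -4.1 -1.3  1.3  0.9 -2.3  2.6]
rim d [587.4  67.8] [ 0.2 -1.6 -0.6 -0.2  2.3  1.6 -2.4 -1.5  0.6]
```

```bash
python3 - <<'E'
from h import *
im=cv2.imread('pics/scene0.png');cv2.imwrite('pics/z1.png',cv2.resize(im[165:240,265:370],None,fx=7,fy=7,interpolation=2))
im=cv2.imread('pics/side0.png');cv2.imwrite('pics/z2.png',cv2.resize(im[185:260,300:400],None,fx=7,fy=7,interpolation=2))
E
```

```text
(no output)
```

View pics/z1.png

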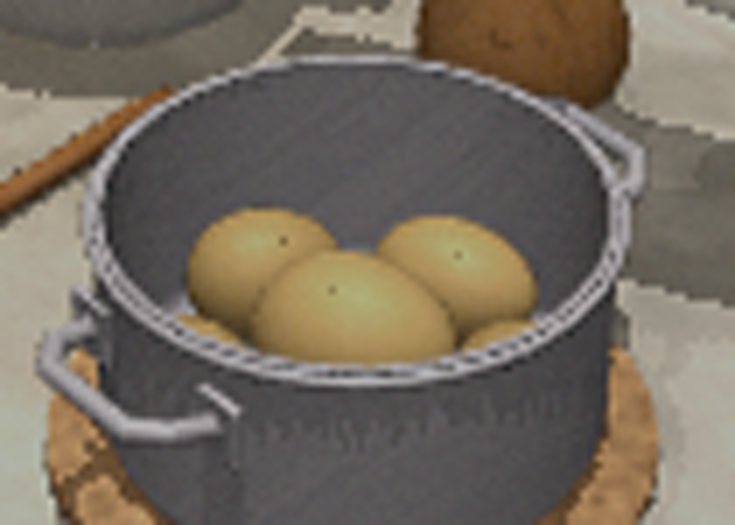

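View pics/z2.png

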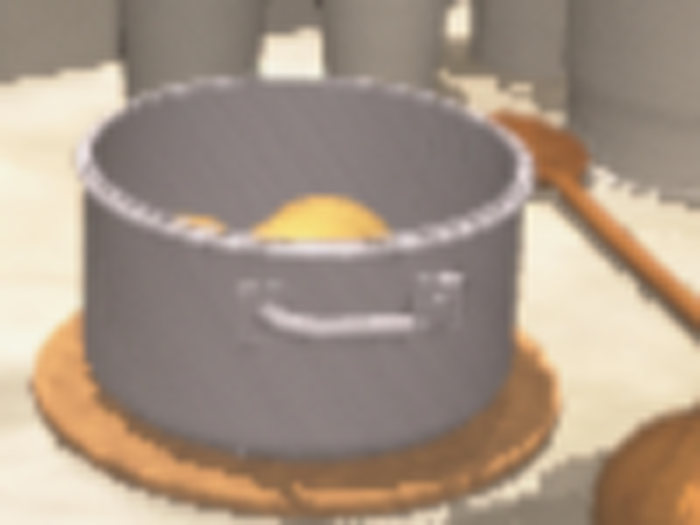

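```bash
python3 - <<'E'
from fit import *
s=arm.calibration('scene');S=arm.calibration('side')
rs=[(84,205),(100,270),(160,325),(260,372),(365,385),(480,368),(580,310),(622,255),(632,205),(480,75),(365,57),(250,68),(150,110)]
rd=[(77,160),(110,205),(180,238),(300,256),(400,247),(500,210),(534,170),(500,125),(420,90),(300,77),(200,83),(120,110)]
print('scene',circ(s,rs,(265,165),95,R=81));print('side',circ(S,rd,(300,185),95,R=81))
print('scene',circ(s,rs,(265,165),95));print('side',circ(S,rd,(300,185),95))
E
```

```text
scene (array([587.4,  82.6]), array([ 0.9,  0.4, -1.2,  0.7,  1.2,  0.9, -1.1, -0. ,  1.8,  0.5, -0. ,
        0.4,  0.8]))
side (array([588.8,  69.3]), array([-0. ,  1. ,  3.7,  4.1,  0.3, -2.5,  0.7,  1.5,  4.5,  1.8,  1.6,
       -1.3]))
scene (array([587.4,  82.5,  81.4]), array([ 0.5,  0. , -1.5,  0.4,  0.9,  0.5, -1.5, -0.5,  1.3, -0. , -0.5,
       -0.1,  0.4]))
side (array([588.8,  69.3,  82.3]), array([-1.3, -0.2,  2.5,  2.9, -0.9, -3.8, -0.5,  0.2,  3.1,  0.4,  0.2,
       -2.6]))
```

>>> carry_out(
  commands=[
    [[1, 0.5, -2, -5, 0], [1, 0.5, -2, -10, 0], [1, 0.5, -2, -15, 0], [1, 0.5, -2, -19, 0], [1, 0.5, -2, -22, 0], [1, 0.5, -2, -25, 0], [1, 0.5, -2, -28, 0], [1, 0.5, -2, -28, 0]],
  ],
)

```text
clock: 18.17
tcp_pos: [590.2, 80.0, 145.6]
tool_rot: [0.707, -0.0, 0.707, -0.0]
ft_force: [-0.2, -0.9, -2.2]
grip_width: 33.6
```

```bash
python3 - <<'E'
from h import *
s=arm.state();print(s['tcp_pos'],s['ft_force'],s['ft_torque'],s['grip_width'])
a=arm.snapshot('scene');b=arm.snapshot('side')
cv2.imwrite('pics/gc.png',np.hstack([cv2.resize(a[140:260,260:380],None,fx=3.3,fy=3.3),cv2.resize(b[150:270,290:410],None,fx=3.3,fy=3.3)]))
E
```

```text
[590.19171461  79.99591796 145.58794511] [-0.21285133 -0.91540093 -2.16339587] [ 0.02494463  0.10713335 -0.00615312] 33.611365578183786
```

View pics/gc.png

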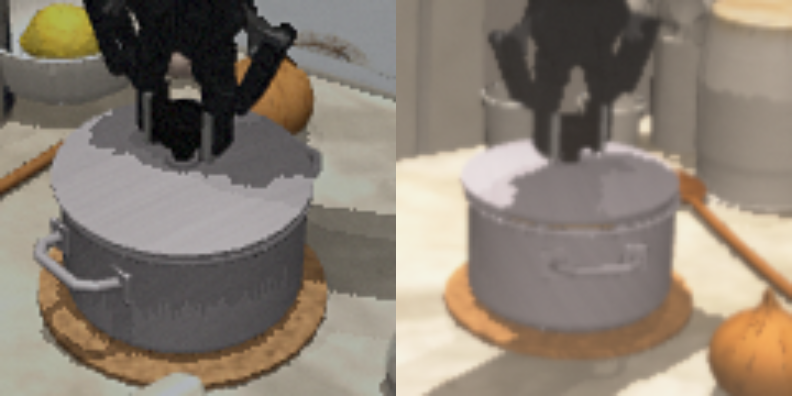

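>>> carry_out(
  commands=[
    [[1, 0, 0, -2, 0], [1, 0, 0, -4, 0], [1, 0, 0, -5, 0], [1, 0, 0, -5.5, 0], [1, 0, 0, -5.5, 0], [1, 0, 0, -5.5, 0]],
  ],
)

```text
clock: 18.77
tcp_pos: [590.5, 80.0, 140.8]
tool_rot: [0.707, -0.0, 0.707, 0.0]
ft_force: [-0.3, 0.5, -1.9]
grip_width: 33.5
```

>>> carry_out(
  commands=[
    [[1, 0, 0, -1, 0], [1, 0, 0, -1.5, 0], [1, 0, 0, -1.5, 0], [1, 0, 0, -1.5, 0]],
  ],
)

```text
clock: 19.1
tcp_pos: [590.7, 80.0, 139.9]
tool_rot: [0.707, 0.0, 0.707, 0.0]
ft_force: [-2.0, -0.2, 4.9]
grip_width: 33.3
```

>>> carry_out(
  commands=[
    [[0.3, 0, 0, 0, 0], [0, 0, 0, 0, 0], [-0.5, 0, 0, 0, 0], [-1, 0, 0, 0, 0], [-1, 0, 0, 0, 0], [-1, 0, 0, 0, 0], [-1, 0, 0, 0, 0], [-1, 0, 0, 15, 0], [-1, 0, 0, 50, 0], [-1, 0, 0, 90, 0], [-1, 0, 0, 130, 0], [-1, 0, 0, 150, 0]],
  ],
)

```text
clock: 20.1
tcp_pos: [591.6, 80.2, 294.8]
tool_rot: [0.709, 0.0, 0.705, 0.0]
ft_force: [1.1, 0.6, 0.5]
grip_width: 85.3
```

>>> carry_out(
  commands=[
    [[-1, 0, 0, 30, 0], [-1, 0, 0, 30, 0], [-1, 0, 0, 30, 0], [-1, 0, 0, 30, 0]],
  ],
)

```text
clock: 20.43
tcp_pos: [590.3, 80.0, 318.7]
tool_rot: [0.707, -0.0, 0.707, -0.0]
ft_force: [-0.3, -0.3, -0.3]
grip_width: 85.4
```

```bash
python3 - <<'E'
from h import *
s=arm.state();print(s['tcp_pos'],s['ft_force'],s['clock'])
a=arm.snapshot('scene');b=arm.snapshot('side');c=arm.calibration('wrist');w=arm.snapshot('wrist')
np.save('wd.npy',c,allow_pickle=True)
cv2.imwrite('pics/wd.png',w);cv2.imwrite('pics/sd.png',a)
cv2.imwrite('pics/gd.png',np.hstack([cv2.resize(a[140:390,200:440],None,fx=1.6,fy=1.6),cv2.resize(b[130:330,190:430],None,fx=1.6,fy=2)]))
E
```

```text
[590.32087062  80.0042631  318.68775921] [-0.31358799 -0.34989623 -0.34278425] 20.4333
```

View pics/gd.png

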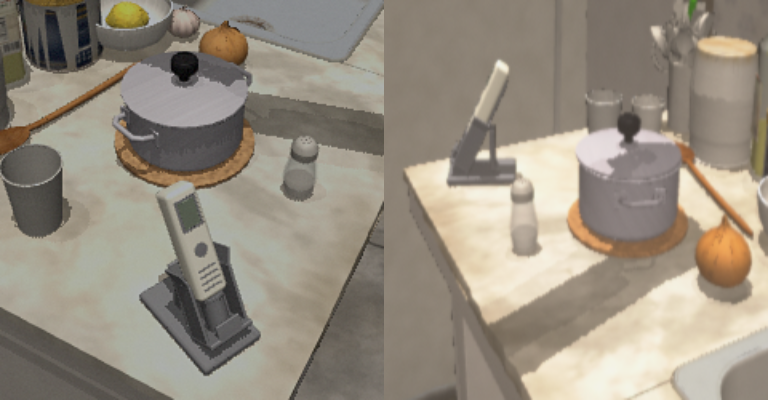

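View pics/wd.png

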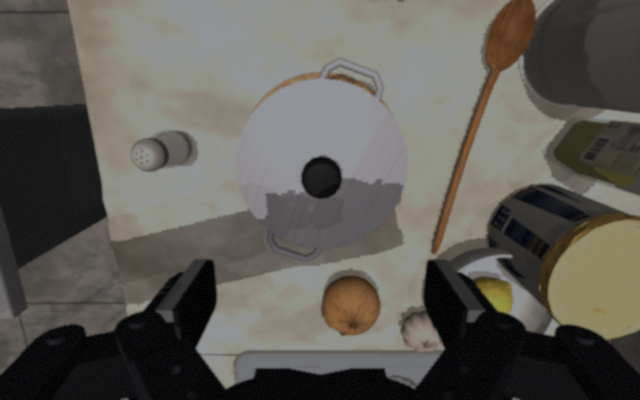

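```bash
python3 - <<'E'
from fit import *
c=np.load('wd.npy',allow_pickle=True).item()
print('knob',plane(c,(322,177),133),'lid',circ(c,[(237,163),(407,163),(322,77),(322,249)],(0,0),97,f=1))
im=cv2.imread('pics/sd.png');cv2.imwrite('pics/sdz.png',cv2.resize(im[160:250,265:370],None,fx=6,fy=6,interpolation=2))
E
```

```text
knob [590.8315306   81.34464628 133.        ] lid (array([590.9,  80.6,  83.7]), array([-1.2, -1.2,  1.3,  1.1]))
```

View pics/sdz.png

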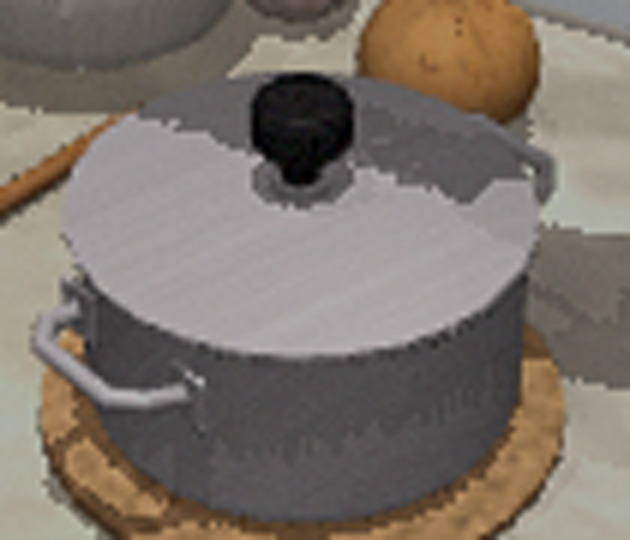

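The lid covers the rim all round with no gap visible, and its knob sits upright. Nothing else has visibly moved and the gripper is clear, so I'm handing in.

```bash
python3 -c "
from workcell import arm
print(arm.finish_job(),arm.state()['clock'])"
```

```text
the job is handed in; nothing more can be done
the job is handed in; nothing more can be done
```

The whole task was carried out and handed in at about 20.6 s of the 70 s allowed; no verdict is reported, so what follows are my own checks.

- **Reading:** I held the thermometer over the big potato for about 2.5 s. I estimated the lens to be 100–104 mm from its top and the line of sight within 4 mm of it each way. The arm read as still, and nothing came near the pot or the food.
- **Thermometer back home:** I slid it back down the slope and let it go. The tool was within 1 mm of where it first gripped the thermometer, and the pictures match the start.
- **Lid:** It touched down at the expected height, with the tool at z = 139.9 mm. The last pictures show it flat, with no gap visible at the rim. Its centre measured about (591, 81) mm, against (590.5, 82) mm for the pot before placing.
- **Bystanders:** The salt shaker, onion, steel glass and pot showed no visible movement. The gripper ended well clear of everything.

**Checks that disagreed:**
- **Pot position:** The side camera put the pot's rim about 13 mm off in y compared with the other two cameras. Its view is shallow, so I relied mainly on the others and moved the lid 2 mm before lowering it.
- **Lens position:** The two estimates of the lens position after pulling it free differed by about 7 mm. I used a value between them, and at the potato they agreed to about 4 mm.

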